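# Hang the sensor module on the instrument rail and click its clamp shut

### The job

Take the white sensor module out of its narrow grey dock by the blue block on top, stand it upright on the open bench and let go, then take it again turned a quarter turn, by the left and right sides of the block. Lift its hook over the lip of the instrument rail and lower it until it hangs fully home and upright in the bay, with nothing holding it. Then turn the red clamp knob clockwise until it clicks past its detent, so that the steel arm lies over the module; never let the module fall over, and leave the beaker, tip box, timer and dish where they are.

Things in the scene. Friction and masses are not known exactly. Their poses are not given: they have to be found in the camera images.
- module: White sensor module, loose, 0.24-0.39 kg, 141 mm high. Origin at its underside, below the axis of the blue grip block; +x = hook side (back), z up. Housing (its foot) x -70 to -5, y -22 to 22, z 0 to 85 mm; on it a steel plate z 85 to 91, x -70 to +19. Stands by itself on the bench.
- module_grip (a point): Centre of the module's blue grip block: 32 mm in x, 36 mm in y, 50 mm high (25 mm up and down from here), 116 mm above the module's underside. Axes as the module's, +x to the hook.
- hook_tip (a point): Middle of the lower edge of the module's hook tongue, the down-turned rear end of the steel plate: 6 mm thick in x, 44 mm wide in y, 18 mm long below the plate. It lies 16 mm behind (+x) and 49 mm below module_grip. The gap between tongue and housing is 18 mm, open below. Axes as the module's.
- dock: Narrow grey dock, fixed; origin on the bench below the docked module's grip block, axes parallel to the module's. Floor 6 mm thick; side walls with inner faces at y -25 and +25, 8 mm thick, x -79 to 33, up to z 142 (99 before x -25), leave no finger room left and right of the block: hold it there by its front and back (-x, +x) faces. Lift straight up 145 mm to clear it.
- bay (a point): Point on the fixed instrument rail to which module_grip comes when the module hangs home, 151 mm above the bench. +x leads from the front (robot side) into the rail, z up; the module hangs with its axes parallel to these. Play when lowering: about 5 mm either way in x, 6 mm in y; once let go it may rest up to 8 mm from here in x. Base plate x -86 to 44, y -156 to 52, 8 mm high.
- lip (a point): Middle of the rail's lip: top edge of the upright front plate, 8 mm thick in x, 72 mm wide in y, 120 mm above the bench; axes as bay. The hook tongue goes over it and down into the channel behind it (17 mm wide in x, 56 mm in y, 24 mm deep) until the steel plate rests on the lip, module underside 35 mm above the bench. The tongue tip clears the lip when module_grip is over 18 mm above bay.
- panel (a point): Middle of the top edge of the rail's grey back panel, 8 mm thick in x, 72 mm wide in y, 171 mm above the bench; axes as bay. Its front face closes the channel and stands only about 9 mm behind the grip block of the hung module: no finger fits there, so at the rail hold the block by its left and right (-y, +y) sides.
- clamp (a joint): Angle of the clamp knob and its arm, rad: 0 = open (arm points towards the robot side, about -x of bay), grows as the knob turns CLOCKWISE seen from above; 1.3 = clicked shut (arm points along +y of bay, over the module's steel plate before the block); stop at 1.3. A spring detent resists with up to 0.2 N m up to its crest at 0.9 (springs back to 0 if let go), beyond it snaps on to the stop and is held there.
- knob_grip (a point): Grip point of the red knob bar, on its vertical turning axis, 168 mm above the bench. Bar 56 mm long along this point's x, 14 mm thick along its y, from 24 mm below to 15 mm above the point; below it a black disc 40 mm across. The steel arm, 16 mm wide, reaches 85 mm from the axis along +x, 30 to 38 mm below the point, and turns with the knob. Axis at x -43, y -95 mm in bay's frame.
- beaker: Clear beaker, 57 mm across, 68 mm high, loose bystander; origin at the centre of its underside.
- tip_box: Blue pipette-tip box 73 x 118 x 74 mm, loose bystander; origin at the centre of its underside.
- timer: Beige bench timer 63 x 52 x 108 mm, loose bystander; origin at the centre of its underside.
- dish: Petri dish, 61 mm across, 16 mm high, loose bystander; origin at the centre of its underside.
Mind the look-alikes: they are no part of the job. Leave any green or yellow look-alike of the module alone.

How it is judged:
On the way, in this order (a step that is already met when the one before it is completed fails the run):
1. the module stands upright on the bench, clear of the dock and of the rail, and is let go (height (world z) of module between -0.003 and 0.004 m and angle between module_grip's own z axis and vertical below 0.1 rad and horizontal distance between module and dock above 0.08 m and linear speed of module below 0.03 m/s and contact force between the fingers and module below 0.2 N), for 0.2 s.
2. the module hangs home in the bay of the rail and is let go, the knob still open (z of module_grip in the frame of bay between -0.005 and 0.005 m and x of module_grip in the frame of bay between -0.011 and 0.009 m and y of module_grip in the frame of bay between -0.01 and 0.01 m and angle between module_grip's own z axis and vertical below 0.1 rad and contact force between the fingers and module below 0.2 N and value of joint clamp below 0.9 rad), for 0.2 s.
3. the knob has clicked past its detent (value of joint clamp above 1.15 rad), for 0.2 s.
At the end, for the whole second after the job is handed in: The module hangs at rest in the bay with its grip block within 5 mm of home height, about 10 mm of the bay point fore-aft and sideways, and within 0.1 rad of upright; the clamp knob has clicked (angle over 1.15 rad); the bystanders are within 30 mm of where they stood (z of module_grip in the frame of bay between -0.005 and 0.005 m and x of module_grip in the frame of bay between -0.011 and 0.009 m and y of module_grip in the frame of bay between -0.01 and 0.01 m and angle between module_grip's own z axis and vertical below 0.1 rad and value of joint clamp above 1.15 rad and linear speed of module below 0.02 m/s and distance of each of beaker, tip_box, timer, dish from where it was at the start of the episode below 0.03 m); the robot touches nothing.
It fails at once if the module falls over or is tipped by more than 0.7 rad (angle between module_grip's own z axis and vertical above 0.7 rad).
It fails at once if a bystander is pushed by more than 30 mm (distance of any of beaker, tip_box, timer, dish from where it was at the start of the episode above 0.03 m).
It also fails if it takes over 66 s, if anything falls off the work surface, if the arm or the gripper's body presses on something with over 40 N, if the wrist force passes 120 N, or if a joint passes its speed limit or range.

### The arm

A 7-joint arm with a two-finger parallel gripper is mounted at the origin on a cart in front of the work surface, level with it; the furniture and walls round the work are solid. World frame = base frame: x ahead of the robot, y to its left, z up, the work surface at z = 0. Lengths are in m, angles in rad, forces in N, time in s.
With the tool pointing down it reaches from about 0.35 to 0.775 m from the base axis. Payload 3.1 kg.
Tool frame: the origin (TCP) lies midway between the tips of the shut fingers; the grasp point (between the pads) lies 19 mm behind it; z points along the fingers, y is the direction in which the jaws open and shut (so a half turn about z gives the same grasp; the last joint's range is limited). The gripper opens to 85 mm and grips with 20 to 120 N. Pads are 22 mm wide; open, the fingers measure 114 mm over their backs; the gripper's body (76 mm by 85 mm) begins 54 mm behind the grasp point. The pads swing forward as they close: fully open they stand 13 mm farther back than shut.
Start: joints at [-1.33, 0.311, 0.014, 1.512, -0.004, 1.319, -0.027], TCP at [0.153, 0.528, 0.231] pointing down, gripper open.
Joint ranges: [-2.7, 2.7], [-0.3, 1.91], [-1.27, 1.3], [0.12, 2.57], [-1.44, 4.58], [0.2, 2.03], [-3.05, 3.05]. Speed limits (rad/s): [2.79, 2.79, 3.14, 3.14, 3.14, 3.14, 3.14].

### API

Orientations are given as a 3x3 rotation matrix whose columns are the frame's x, y, z axes.
In Python, from workcell import r gives the robot as it stands. Calls block until the motion is done:
- r.movep(position, orientation): joint-space move of the TCP to a pose.
- r.movel(position, attitude=None, speed=0.15, threshold=None): straight line of the TCP; attitude=None keeps the orientation; speed is the mean speed in m/s. With threshold (N) it stops when the force on the tool has changed by that much, and returns True; else False.
- r.goto_joints(angles): joint-space move.
- r.move_gripper(opening, newtons=None): finger opening in m; newtons is the grip in N (None keeps the last); returns when the fingers have stopped.
- r.wait(seconds).
- r.inverse_kinematics(position, orientation): joint angles nearest the present ones, or None.
- r.camera(name): name is "scene" or "side" or "wrist"; returns a dict with "frame" (400x640x3 uint8, red, green, blue), "mtx" (3x3 intrinsics, pixels), "cam_to_world" (4x4, takes a point from camera to world coordinates). Camera axes: x right, y up, looking along -z (the intrinsics and any distortion apply to the point x, -y, -z); pixel columns grow to the right and rows downward; lengths in m; the calibration is good to about 2 mm. The wrist camera is an equidistant fisheye: a pixel r from the principal point sees the ray r / f radians off the axis. A picture is of the moment at which its call begins. There is no depth.
A pose or a line that the arm cannot do raises r.MotionError and nothing moves.
- r.sign_off(): hands the job in, once; it reports no verdict.
Readings, each from a call of its own:
- r.read_clock(): time.
- r.read_q(): joint angles.
- r.read_joint_vel(): joint speeds.
- r.read_joint_efforts(): joint torques, N m.
- r.read_tcp_pos(): TCP position.
- r.read_tcp_rot(): TCP orientation.
- r.read_contact_force(): force on the tool from outside, world axes, zero at the start.
- r.read_wrist_torque(): the same for the moment, N m.
- r.read_grip_width(): finger opening in m.
Only numpy, scipy, OpenCV 4.12 (cv2) and the standard library are available. Lean on these libraries where they do the work, as an engineer would, in place of code of your own. Each camera call takes 0.05 s, during which the arm holds its last target.

## Working session

There is one attempt and no reset: what is moved stays moved. The work goes in short steps, each a Python script; the robot and the scene stay as the last script left them, time stands still between calls to the robot, and variables do not carry over. Pictures are saved under pics/ and viewed, and the job is handed in when it is done.

```bash
ls; mkdir -p pics; python3 - <<'E'
from workcell import r
import cv2,numpy as np
for n in ["scene","side","wrist"]:
    c=r.camera(n); cv2.imwrite(f"pics/{n}0.png",c["frame"][:,:,::-1]); print(n,c["mtx"].tolist(),np.round(c["cam_to_world"],4).tolist(),[k for k in c])
print(r.read_clock(),r.read_tcp_pos(),r.read_tcp_rot())
E
```

```text
pics
scene [[451.6717551469703, 0.0, 320.625822460973], [0.0, 451.6717551469703, 200.03532967408987], [0.0, 0.0, 1.0]] [[0.8579, 0.3891, -0.3355, 0.1598], [-0.5138, 0.6538, -0.5555, -0.8556], [0.0033, 0.6489, 0.7608, 1.1551], [0.0, 0.0, 0.0, 1.0]] ['frame', 'mtx', 'cam_to_world']
side [[467.5353806104235, 0.0, 322.20610543988084], [0.0, 467.5353806104235, 197.52702286950094], [0.0, 0.0, 1.0]] [[0.8759, 0.3366, -0.3458, 0.1325], [-0.4821, 0.581, -0.6557, -0.9549], [-0.0198, 0.741, 0.6712, 1.0307], [0.0, 0.0, 0.0, 1.0]] ['frame', 'mtx', 'cam_to_world']
wrist [[309.70691628693146, 0.0, 323.1426590716966], [0.0, 309.70691628693146, 199.82258614799238], [0.0, 0.0, 1.0]] [[0.2785, -0.9244, -0.2605, 0.0883], [0.9604, 0.2677, 0.0768, 0.547], [-0.0012, -0.2716, 0.9624, 0.3731], [0.0, 0.0, 0.0, 1.0]] ['frame', 'mtx', 'cam_to_world']
0.15 [0.15329395 0.52762774 0.230469  ] [[-9.60300673e-01  2.78966722e-01 -4.29518502e-04]
 [ 2.78967040e-01  9.60299029e-01 -1.77904265e-03]
 [-8.38274975e-05 -1.82823736e-03 -9.99998325e-01]]
```

View pics/scene0.png

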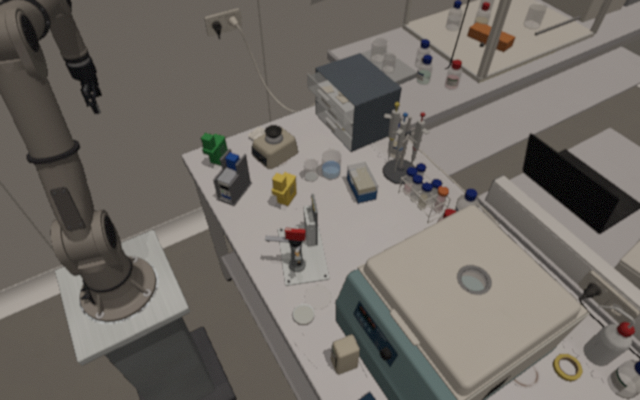

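View pics/side0.png

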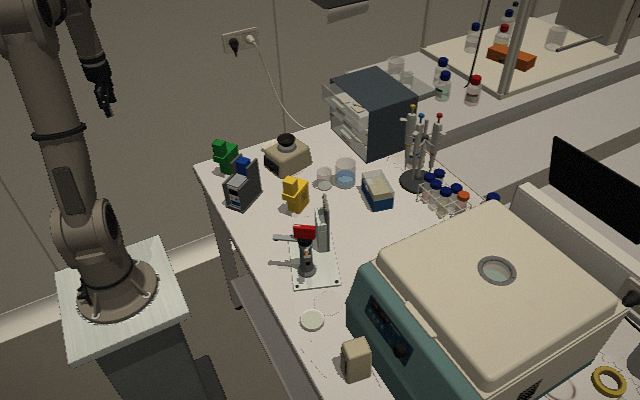

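View pics/wrist0.png

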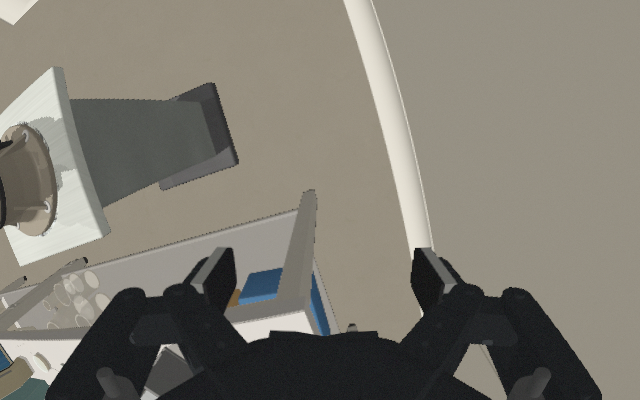

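```bash
python3 - <<'E'
import cv2
for n in ["scene","side"]:
    im=cv2.imread(f"pics/{n}0.png")
    c=im[120:220,180:320]; cv2.imwrite(f"pics/{n}0a.png",cv2.resize(c,None,fx=5.5,fy=5.5,interpolation=cv2.INTER_CUBIC))
    c=im[185:305,240:360]; cv2.imwrite(f"pics/{n}0b.png",cv2.resize(c,None,fx=5,fy=5,interpolation=cv2.INTER_CUBIC))
E
```

```text
(no output)
```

View pics/side0a.png

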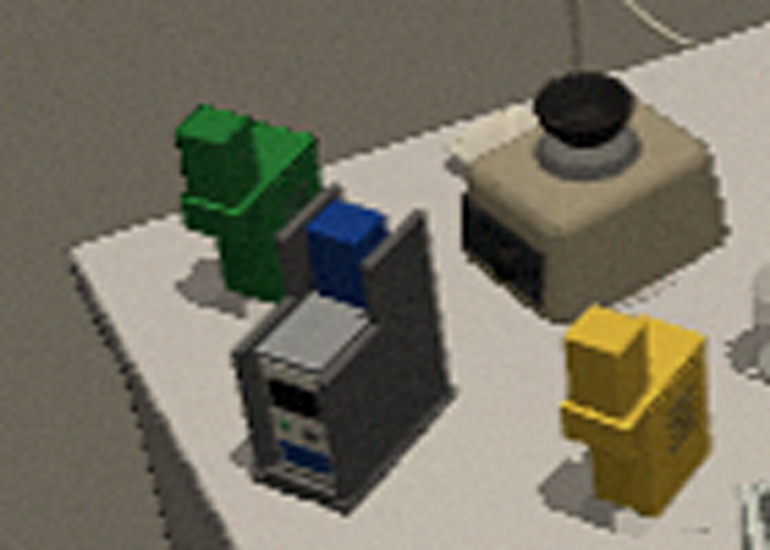

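View pics/side0b.png

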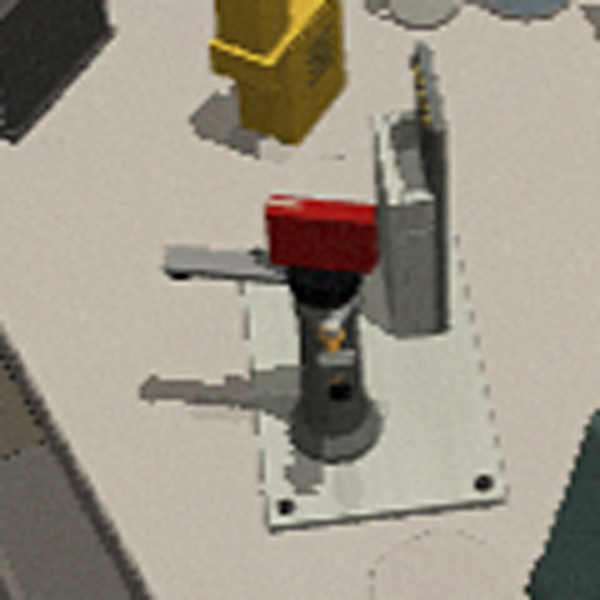

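View pics/scene0a.png

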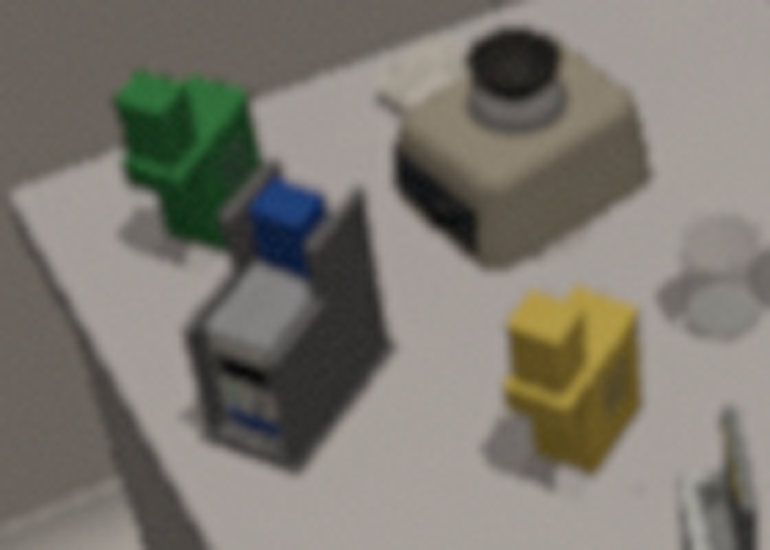

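View pics/scene0b.png

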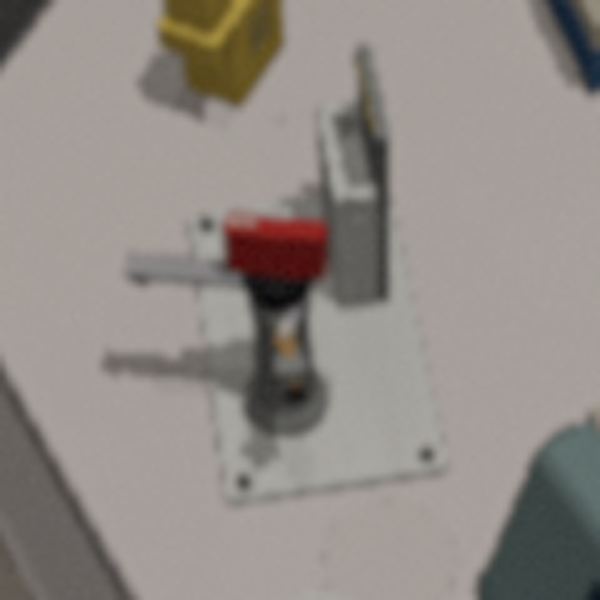

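```bash
cat > h.py <<'E'
import numpy as np, cv2
from scipy.optimize import least_squares
def Rz(a): return np.array([[np.cos(a),-np.sin(a),0],[np.sin(a),np.cos(a),0],[0,0,1.]])
def proj(c,P,fish=False):
    T=np.array(c["cam_to_world"]);K=np.array(c["mtx"])
    p=(np.atleast_2d(P)-T[:3,3])@T[:3,:3]; p=p*[1,-1,-1]
    if fish:
        rho=np.hypot(p[:,0],p[:,1]);th=np.arctan2(rho,p[:,2]);s=th/np.maximum(rho,1e-9)
        return np.c_[K[0,0]*p[:,0]*s+K[0,2],K[1,1]*p[:,1]*s+K[1,2]]
    return np.c_[K[0,0]*p[:,0]/p[:,2]+K[0,2],K[1,1]*p[:,1]/p[:,2]+K[1,2]]
def place(v,P): return np.atleast_2d(P)@Rz(v[2]).T+[v[0],v[1],0]
def fit(obs,v0):
    # obs: list of (cam,fish,points(mm, z above bench),pixels)
    f=lambda v: np.concatenate([(proj(c,place(v,np.array(P)/1e3),fi)-np.array(p)).ravel() for c,fi,P,p in obs])
    s=least_squares(f,v0,loss="soft_l1"); return s.x,f(s.x).reshape(-1,2)
def box(x0,x1,y0,y1,z0,z1):
    return np.array([[x,y,z] for x in(x0,x1) for y in(y0,y1) for z in(z0,z1)],float)
E_=[(0,1),(2,3),(4,5),(6,7),(0,2),(1,3),(4,6),(5,7),(0,4),(1,5),(2,6),(3,7)]
def draw(im,c,v,boxes,fish=False,sc=1,off=(0,0),col=(0,255,255)):
    for b in boxes:
        q=(proj(c,place(v,b/1e3),fish)-off)*sc
        for i,j in E_: cv2.line(im,tuple(int(t) for t in q[i]),tuple(int(t) for t in q[j]),col,1)
DOCK=[box(-79,33,-33,-25,0,99),box(-25,33,-33,-25,99,142),box(-79,33,25,33,0,99),box(-25,33,25,33,99,142),box(-16,16,-18,18,97,147)]
MOD=[box(-70,-5,-22,22,0,85),box(-70,19,-22,22,85,91),box(-16,16,-18,18,91,141)]
RAIL=[box(-86,44,-156,52,0,8),box(0,8,-36,36,96,120),box(25,33,-36,36,8,171),box(-71,-15,-102,-88,144,183)]
def saved(n):
    d=np.load("cams.npz"); return {"mtx":d[n+"K"],"cam_to_world":d[n+"T"]}
E
python3 - <<'E'
from h import *
from workcell import r
d={}
for n in["scene","side"]:
    c=r.camera(n); d[n+"K"]=c["mtx"];d[n+"T"]=c["cam_to_world"]
np.savez("cams.npz",**d)
sc,si=saved("scene"),saved("side")
A=lambda L,s,o:np.array(L)/s+o
P=[(-79,-33,0),(33,-33,0),(33,-33,142),(-79,33,0),(-79,33,99)]
o=(180,120)
obs=[(si,0,P,A([(348,515),(455,397),(425,212),(255,478),(235,353)],5.5,o)),
 (sc,0,P,A([(298,472),(393,347),(360,190),(210,437),(190,332)],5.5,o))]
v,e=fit(obs,[.5,.3,0]); print("dock",v,np.round(e,1).tolist())
o=(240,185)
P=[(-86,-156,8),(44,-156,8),(-71,-88,183),(-15,-88,183)]
obs2=[(si,0,P,A([(268,520),(505,490),(268,198),(377,207)],5,o)),
 (sc,0,P,A([(230,498),(443,467),(228,212),(328,222)],5,o))]
w,e=fit(obs2,[.5,.0,0]); print("rail",w,np.round(e,1).tolist())
np.save("dock.npy",v);np.save("rail.npy",w)
for n,c in(("scene",sc),("side",si)):
    im=cv2.imread(f"pics/{n}0.png")[120:305,180:360]; im=cv2.resize(im,None,fx=3.2,fy=3.2,interpolation=cv2.INTER_CUBIC)
    draw(im,c,v,DOCK,0,3.2,(180,120)); draw(im,c,w,RAIL,0,3.2,(180,120))
    cv2.imwrite(f"pics/{n}_fit.png",im)
E
```

```text
dock [0.45682878 0.1831748  0.60828068] [[0.4, -0.1], [-0.4, 0.1], [0.2, -0.1], [0.2, 0.5], [-1.2, -0.1], [0.6, 0.2], [0.2, 0.3], [1.3, -0.9], [-0.3, 0.3], [-1.9, -0.7]]
rail [ 0.5551559  -0.12829463 -0.39887717] [[-0.2, 0.4], [0.4, 1.8], [-0.1, 0.6], [0.0, -3.2], [-0.6, -0.7], [1.4, 0.0], [-0.6, 0.6], [0.1, -3.7]]
```

View pics/side_fit.png

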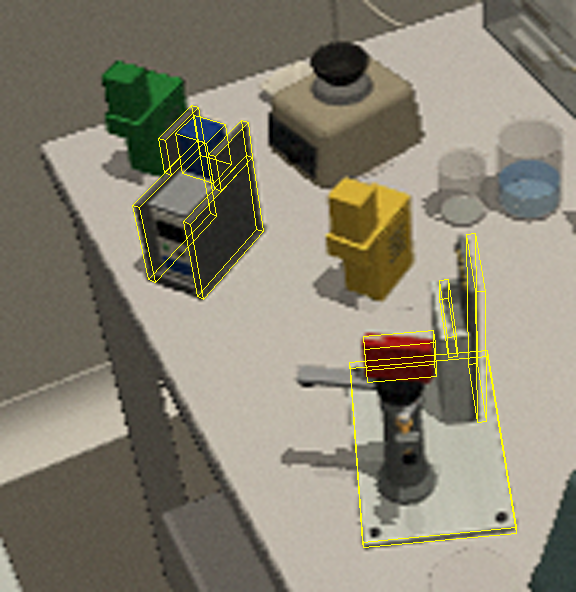

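View pics/scene_fit.png

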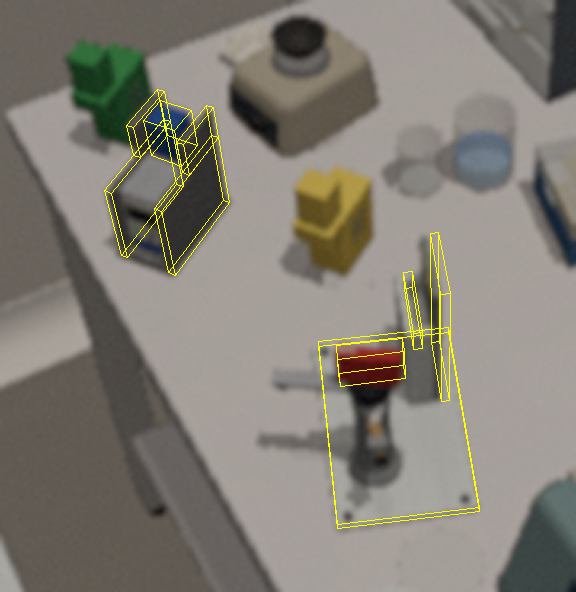

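```bash
cat >> h.py <<'E'
def TR(th): # tool down, jaw axis at world yaw th
    s,c=np.sin(th),np.cos(th); return np.array([[-s,c,0],[c,s,0],[0,0,-1.]])
def snap(r,n,fn):
    c=r.camera(n); cv2.imwrite(f"pics/{fn}.png",c["frame"][:,:,::-1]); np.savez(f"pics/{fn}.npz",mtx=c["mtx"],cam_to_world=c["cam_to_world"]); return c
def load(fn):
    d=np.load(f"pics/{fn}.npz"); return {"mtx":d["mtx"],"cam_to_world":d["cam_to_world"]},cv2.imread(f"pics/{fn}.png")
E
python3 - <<'E'
from h import *
from workcell import r
v=np.load("dock.npy")
for p,th in(((.457,.183,.33),.608),((.50,-.03,.36),.608),((.5,-.13,.36),1.17)):
    print(p,r.inverse_kinematics(np.array(p),TR(th)))
t=r.read_clock()
r.movel([.153,.528,.32]); r.movep([.44,.165,.32],TR(.608)); print(r.read_clock()-t)
snap(r,"wrist","w1"); print(r.read_q(),r.read_clock())
E
```

```text
(0.457, 0.183, 0.33) [-0.81324467  0.16136716  0.47265724  1.47965955 -0.07331177  1.51814157
  0.26599777]
(0.5, -0.03, 0.36) [-0.71574273  0.23276345  0.94861544  1.39833659 -0.18867169  1.60534087
  0.82127565]
(0.5, -0.13, 0.36) [-0.64012492  0.37120663  1.2451995   1.36106024 -0.35202752  1.65141632
  1.72351872]
2.4333
[-0.84161318  0.11225992  0.49850308  1.55689876 -0.05426822  1.48649674
  0.27094708] 2.7333
```

View pics/w1.png

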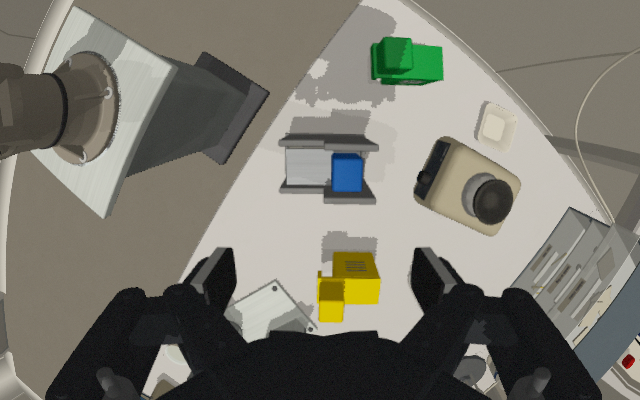

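```bash
python3 - <<'E'
from h import *
c,im=load("w1"); v=np.load("dock.npy"); w=np.load("rail.npy")
sc=5;o=(260,110)
b=cv2.resize(im[110:225,260:400],None,fx=sc,fy=sc,interpolation=cv2.INTER_CUBIC)
cv2.imwrite("pics/w1crop.png",b)
draw(b,c,v,DOCK,True,sc,o); cv2.imwrite("pics/w1fit.png",b)
E
```

```text
(no output)
```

View pics/w1fit.png

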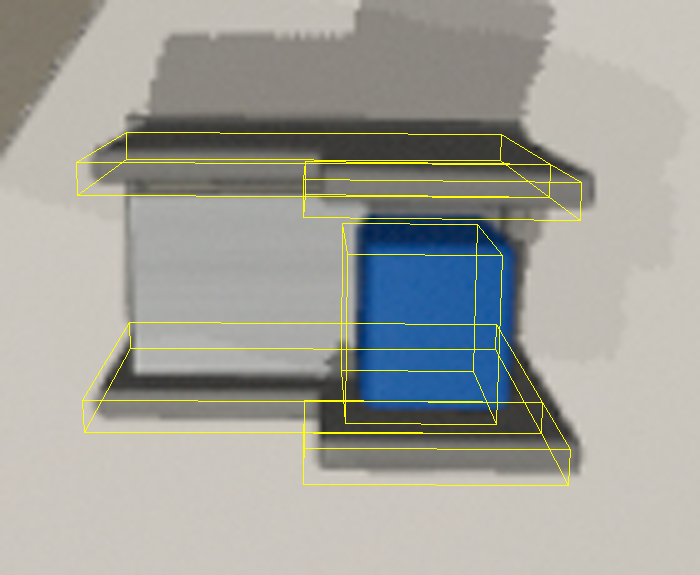

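View pics/w1crop.png

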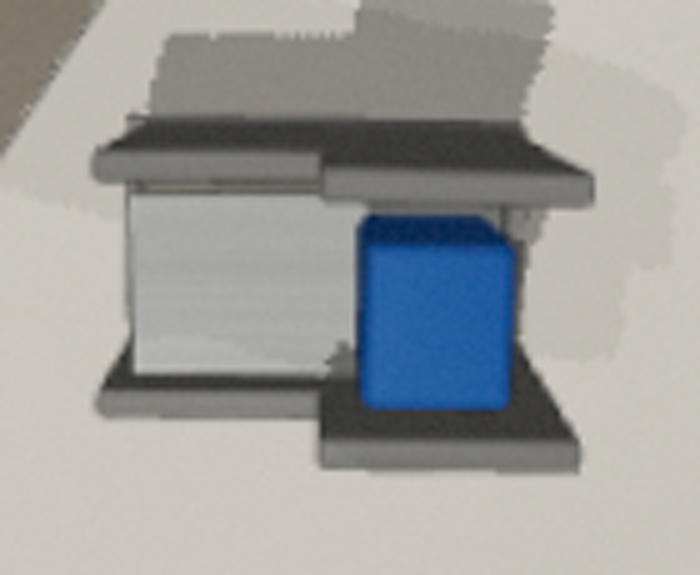

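```bash
python3 - <<'E'
from h import *
c,im=load("w1"); v=np.load("dock.npy"); o=(260,110)
P=[(33,33,142),(33,25,142),(-25,25,142),(-25,-25,142),(-25,-33,142),(33,-33,142),(33,-25,142),(-79,-33,99),(-79,25,99)]
p=[(593,172),(593,203),(325,198),(320,437),(320,468),(578,470),(580,440),(97,414),(94,180)]
obs=[(c,1,P,np.array(p)/5+o)]
v2,e=fit(obs,v);print(v,v2,np.round(e,1).tolist())
P2=[(-16,-18,147),(16,-18,147),(16,18,147),(-16,18,147)];p2=np.array([(361,408),(511,406),(515,247),(361,244)])/5+o
v3,e=fit([(c,1,P2,p2)],v);print(v3,np.round(e,1).tolist())
np.save("dock2.npy",v2)
b=cv2.resize(im[110:225,260:400],None,fx=5,fy=5,interpolation=cv2.INTER_CUBIC)
draw(b,c,v2,DOCK,True,5,o); cv2.imwrite("pics/w1fit2.png",b)
E
```

```text
[0.45682878 0.1831748  0.60828068] [0.4575436  0.18769488 0.5989924 ] [[1.0, -0.6], [0.7, 0.8], [-0.9, 0.5], [-0.6, -0.8], [-0.7, 0.2], [0.9, 0.4], [0.9, -0.7], [-0.4, 0.4], [-0.6, -0.2]]
[0.457579   0.18713069 0.61660214] [[-0.1, 0.6], [0.1, 1.0], [0.1, -1.0], [-0.1, -0.5]]
```

View pics/w1fit2.png

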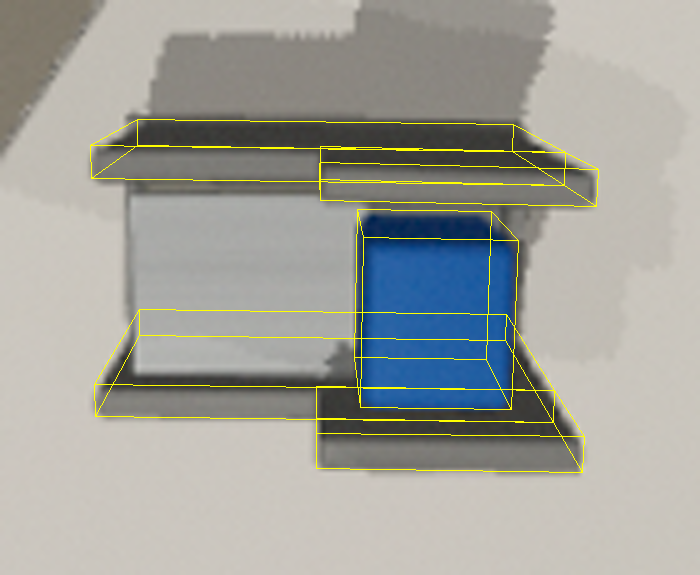

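```bash
python3 - <<'E'
from h import *
from workcell import r
for th in (-.2,-.4,.2):
  q=r.inverse_kinematics(np.array([.52,-.16,.34]),TR(th)); print(np.round(q,2))
r.movep([.52,-.16,.34],TR(-.2))
snap(r,"wrist","w2"); print(r.read_q(),r.read_clock())
E
```

```text
[-0.38  0.35  0.93  1.33 -0.28  1.6   0.31]
[-0.39  0.36  0.95  1.33 -0.29  1.6   0.12]
[-0.36  0.34  0.9   1.33 -0.27  1.59  0.7 ]
[-0.38198271  0.35114679  0.92676394  1.32938762 -0.28012566  1.59596732
  0.31227177] 4.05
```

View pics/w2.png

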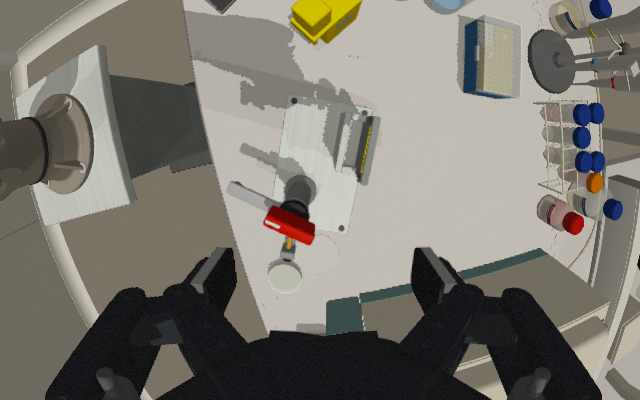

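```bash
python3 - <<'E'
from h import *
c,im=load("w2"); w=np.load("rail.npy")
o=(220,85)
b=cv2.resize(im[85:255,220:400],None,fx=4.4,fy=3.5,interpolation=cv2.INTER_CUBIC)
b=cv2.resize(im[85:255,220:400],None,fx=3.5,fy=3.5,interpolation=cv2.INTER_CUBIC)
cv2.imwrite("pics/w2crop.png",b)
draw(b,c,w,RAIL,True,3.5,o); cv2.imwrite("pics/w2fit.png",b)
E
```

```text
(no output)
```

View pics/w2crop.png

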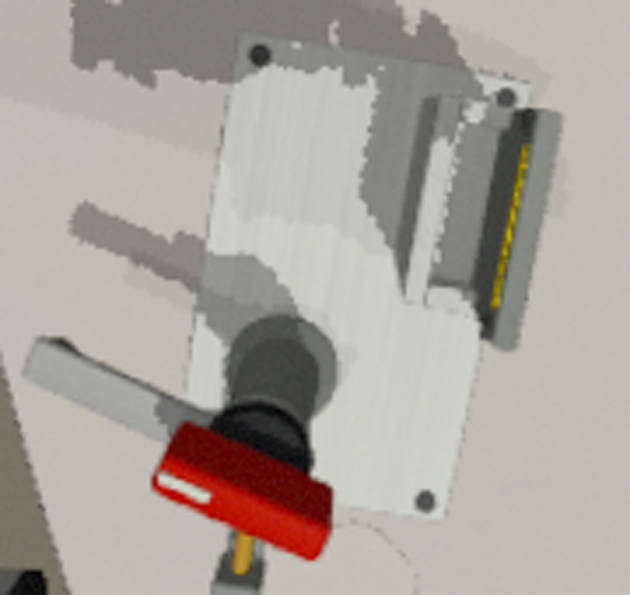

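View pics/w2fit.png

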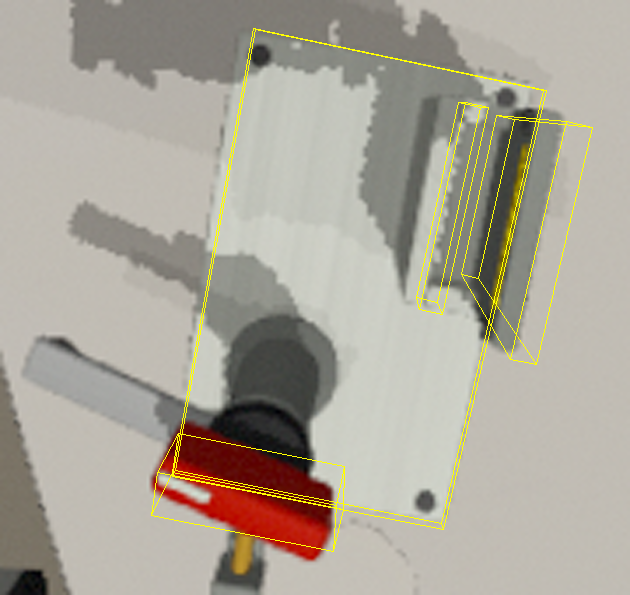

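```bash
python3 - <<'E'
from h import *
c,im=load("w2"); w=np.load("rail.npy")
o=np.array((220,85.));s=3.5
b=cv2.resize(im[85:255,220:400],None,fx=s,fy=s,interpolation=cv2.INTER_CUBIC)
P=[(-86,52,8),(44,52,8),(44,-156,8),(33,36,171),(33,-36,171),(25,-36,171),(0,-36,120),(8,-36,120)]
p=np.array([(240,37),(531,83),(443,519),(562,115),(515,351),(490,345),(410,303),(433,306)])/s+o
w2,e=fit([(c,1,P,p)],w);print(w2,np.round(e,1).tolist())
K=[(28,-7,183),(28,7,183),(-28,-7,183),(-28,7,183)]
k=np.array([(172,460),(155,485),(331,510),(314,557)])/s+o
ax=place(w2,np.array([[-.043,-.095,0]]))[0];print("axis from rail",ax)
k2,e=fit([(c,1,K,k)],[*ax[:2],w2[2]+np.pi]);print(k2,np.round(e,1).tolist())
draw(b,c,w2,RAIL[:3],True,s,o);draw(b,c,k2,[box(-28,28,-7,7,144,183),box(0,85,-8,8,130,138)],True,s,o,(0,255,0)); cv2.imwrite("pics/w2fit2.png",b)
np.save("rail2.npy",w2);np.save("knob2.npy",k2)
E
```

```text
[ 0.54945662 -0.12447963 -0.3615434 ] [[-2.0, -2.2], [-0.6, -1.1], [-0.1, 1.2], [1.6, -0.6], [1.7, 0.5], [1.3, 0.9], [-1.4, -0.0], [-1.4, 0.2]]
axis from rail [ 0.47563325 -0.19812818  0.        ]
[ 0.47841403 -0.19567748  2.53466177] [[-2.3, -4.3], [-2.1, 0.3], [2.3, 2.1], [1.9, -0.1]]
```

View pics/w2fit2.png

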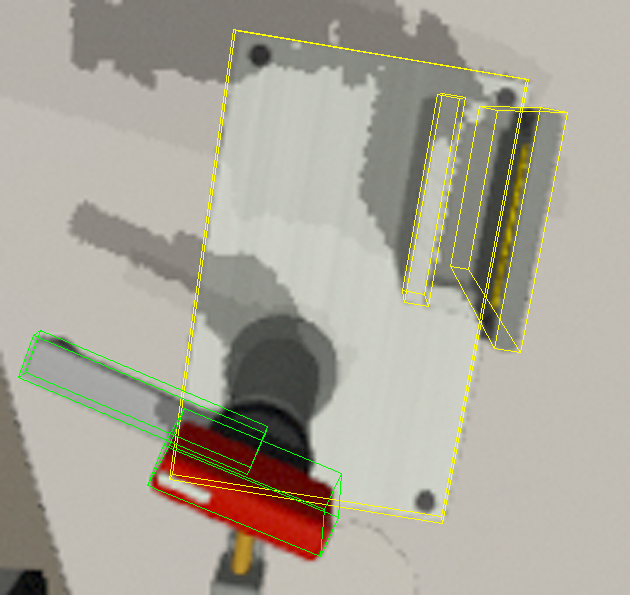

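```bash
cat > glob.py <<'E'
from h import *
from scipy.spatial.transform import Rotation as Ro
def corr(c,d):
    T=np.array(c["cam_to_world"]).copy(); T[:3,3]+=T[:3,:3]@d[:3]; T[:3,:3]=T[:3,:3]@Ro.from_rotvec(d[3:6]).as_matrix()
    return {"mtx":c["mtx"],"cam_to_world":T}
if __name__=="__main__":
    c1,_=load("w1");c2,_=load("w2")
    Pd=[(33,33,142),(33,25,142),(-25,25,142),(-25,-25,142),(-25,-33,142),(33,-33,142),(33,-25,142),(-79,-33,99),(-79,25,99)]
    pd=np.array([(593,172),(593,203),(325,198),(320,437),(320,468),(578,470),(580,440),(97,414),(94,180)])/5+(260,110)
    s=3.5;o=np.array((220,85.))
    Pr=[(-86,52,8),(44,52,8),(44,-156,8),(33,36,171),(33,-36,171),(25,-36,171),(0,-36,120),(8,-36,120)]
    pr=np.array([(240,37),(531,83),(443,519),(562,115),(515,351),(490,345),(410,303),(433,306)])/s+o
    Kn=[(28,7,183),(-28,-7,183),(-28,7,183)]
    kn=np.array([(155,485),(331,505),(316,557)])/s+o
    def f(x):
        d=x[:6]; a=corr(c1,d);b=corr(c2,d)
        res=[proj(a,place(x[6:9],np.array(Pd)/1e3),1)-pd,proj(b,place(x[9:12],np.array(Pr)/1e3),1)-pr]
        ax=place(x[9:12],[-.043,-.095,0])[0]
        res.append(proj(b,place([ax[0],ax[1],x[12]],np.array(Kn)/1e3),1)-kn)
        return np.r_[np.concatenate(res).ravel()/.6,x[:3]/.003,x[3:6]/.006]
    x0=np.r_[np.zeros(6),np.load("dock2.npy"),np.load("rail2.npy"),2.53]
    s_=least_squares(f,x0,loss="soft_l1"); x=s_.x
    print("corr",np.round(x[:6],4));print("dock",x[6:9],"rail",x[9:12],"knob yaw",x[12], "axis",place(x[9:12],[-.043,-.095,0])[0])
    R=f(x)[:-6].reshape(-1,2)*.6;print(np.round(R,1).tolist())
    np.save("glob.npy",x)
E
python3 glob.py
```

```text
Traceback (most recent call last):
  File "glob.py", line 1, in <module>
    from h import *
  File "h.py", line 2, in <module>
    from scipy.optimize import least_squares
  File "scipy/linalg/_cythonized_array_utils.pyx", line 11, in init scipy.linalg._cythonized_array_utils
  File "glob.py", line 2, in <module>
    from scipy.spatial.transform import Rotation as Ro
  File "scipy/spatial/_ckdtree.pyx", line 11, in init scipy.spatial._ckdtree
```

```bash
mv glob.py gfit.py; rm -rf __pycache__; python3 gfit.py
```

```text
corr [-0.     -0.0008  0.0084  0.0037  0.0061  0.0012]
dock [0.45555553 0.18770178 0.59668506] rail [ 0.54843488 -0.12234582 -0.36552851] knob yaw 2.5381534571155533 axis [ 0.47431859 -0.1956996   0.        ]
[[0.1, 0.2], [-0.2, 1.4], [-0.5, 1.0], [-0.3, -1.4], [-0.4, -0.6], [0.0, -0.1], [0.0, -1.1], [1.1, -0.0], [1.1, 0.3], [-0.1, -1.1], [-0.3, 0.0], [0.1, 0.3], [0.8, 0.2], [1.0, -0.4], [0.8, 0.0], [-1.1, -0.5], [-1.2, -0.2], [-2.3, 0.7], [0.5, 3.7], [-0.2, -0.2]]
```

```bash
python3 - <<'E'
from h import *
from workcell import r
D=np.array([.4565,.1876]);th=.605
r.goto_joints([-.39,.11,0,1.55,0,1.49,.21]); print(r.read_tcp_pos(),r.read_clock())
r.movep([*D,.24],TR(th)); print(np.round(r.read_q(),2),r.read_clock())
print(r.read_contact_force())
snap(r,"wrist","w3");snap(r,"side","s3")
E
```

```text
[0.43743098 0.1595199  0.31786724] 5.3083
[-0.41  0.19 -0.01  1.64  0.    1.31  0.18] 5.7417
[0.31596618 0.16166617 1.00036575]
```

View pics/w3.png

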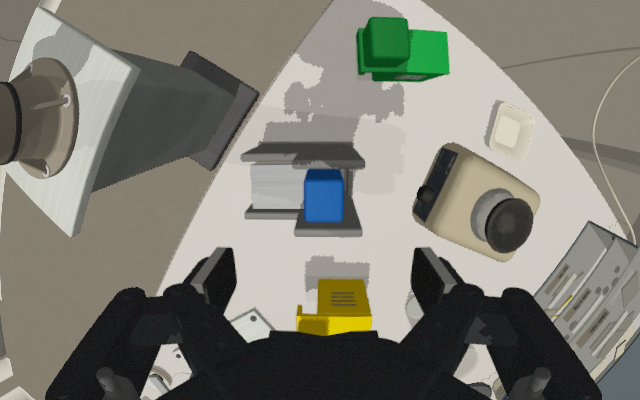

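View pics/s3.png

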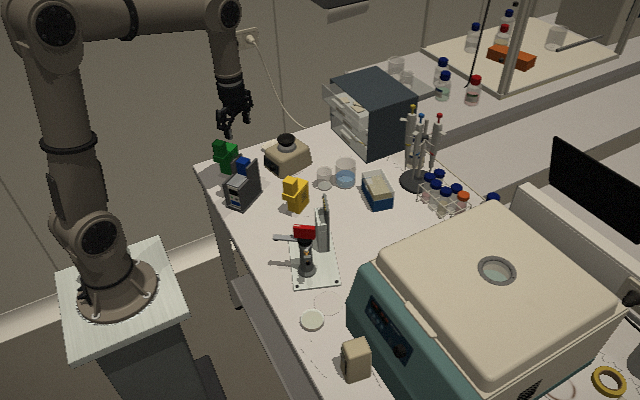

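```bash
python3 - <<'E'
from h import *
from workcell import r
D=np.array([.4565,.1876])
print(r.movel([*D,.16],speed=.15,threshold=12),r.movel([*D,.107],speed=.08,threshold=10))
print(r.read_tcp_pos(),r.read_contact_force())
snap(r,"wrist","w4")
r.move_gripper(0.0,40); print(r.read_grip_width(),r.read_contact_force(),r.read_tcp_pos(),r.read_clock())
snap(r,"wrist","w5")
E
```

```text
False False
[0.45696427 0.18781257 0.10744431] [-0.90582184 -0.12156068  0.44190406]
0.03154722683262086 [-0.54627077 -0.55691383  2.28716135] [0.45661028 0.18763601 0.107336  ] 7.9167
```

View pics/w4.png

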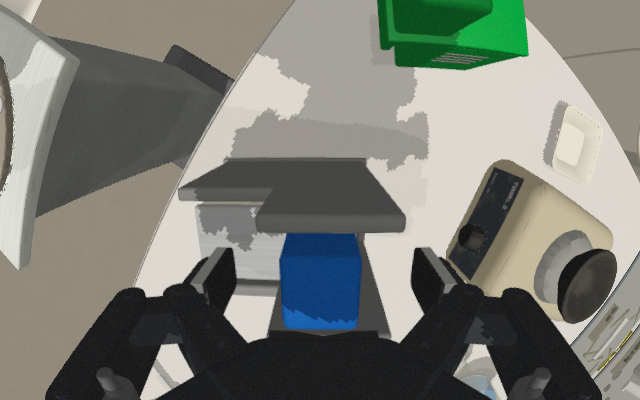

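View pics/w5.png

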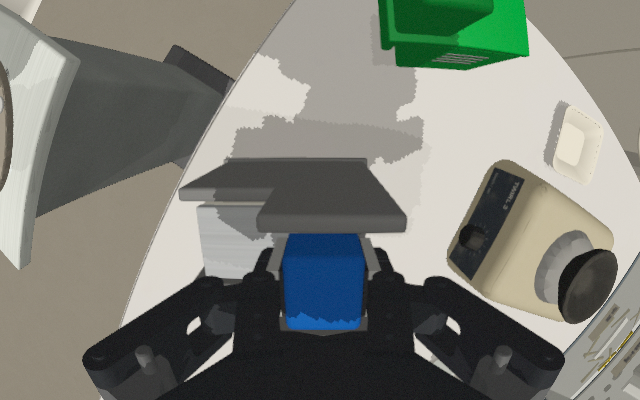

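```bash
python3 - <<'E'
from h import *
c=saved("side");T=c["cam_to_world"];K=c["mtx"]
def ground(p,z=0):
    d=T[:3,:3]@np.array([(p[0]-K[0,2])/K[0,0],-(p[1]-K[1,2])/K[1,1],-1]);t=(z-T[2,3])/d[2];return np.round(T[:3,3]+t*d,3)[:2]
for n,p in dict(y1=(298,213),y2=(288.5,209),y3=(308.7,201),yblocktop=(289,178),beakerbase=(345,185),smallbeaker=(324,186),tip=(365,208),dish=(312,322),edge1=(194,168),edge2=(215,218),edge3=(250,285),g=(221,172)).items(): print(n,ground(p,.141 if 'top' in n else 0))
w=np.load("glob.npy")[9:12]
print(place(w,np.array([[-86,52,0],[-86,-156,0],[44,52,0]])/1e3))
E
```

```text
y1 [0.562 0.026]
y2 [0.544 0.058]
y3 [0.617 0.059]
yblocktop [0.547 0.04 ]
beakerbase [0.761 0.069]
smallbeaker [0.697 0.1  ]
tip [ 0.758 -0.06 ]
dish [ 0.414 -0.347]
edge1 [0.344 0.418]
edge2 [0.324 0.137]
edge3 [ 0.321 -0.161]
g [0.42  0.348]
[[ 0.4867035  -0.04304111  0.        ]
 [ 0.41235537 -0.23729959  0.        ]
 [ 0.60811505 -0.08950869  0.        ]]
```

```bash
python3 - <<'E'
from h import *
from workcell import r
p=r.read_tcp_pos()
print(r.movel([p[0],p[1],.2],speed=.1,threshold=25)); print(r.read_contact_force(),r.read_grip_width())
print(r.movel([p[0],p[1],.275],speed=.15,threshold=25))
r.movep([.435,.05,.275],TR(-.3655)); print(np.round(r.read_q(),2),r.read_clock(),r.read_contact_force(),r.read_grip_width())
snap(r,"side","s6")
r.movel([.435,.05,.125],speed=.15)
snap(r,"side","s7"); print(r.read_contact_force())
print(r.movel([.435,.05,.098],speed=.03,threshold=4),r.read_tcp_pos(),r.read_contact_force(),r.read_clock())
snap(r,"side","s8")
E
python3 -c "
import cv2
a=[cv2.resize(cv2.imread(f'pics/s{i}.png')[100:300,180:380],None,fx=2,fy=2) for i in(6,8)]
cv2.imwrite('pics/s68.png',cv2.hconcat(a))"
```

```text
False
[ 0.13153621  0.29020002 -4.36908978] 0.03212056323224056
False
[-0.32  0.06  0.17  1.72 -0.01  1.37 -0.51] 10.4 [ 1.04854868  0.21134448 -2.89901836] 0.031394133491860175
[-0.09316822  0.2717516  -3.64495771]
True [0.43461443 0.04992795 0.10125075] [-2.39479209e-02  4.04621152e-03  4.43757019e+00] 12.3917
```

View pics/s68.png

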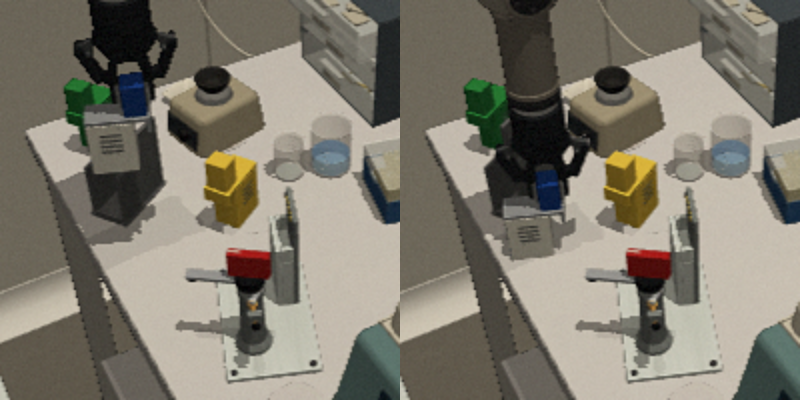

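```bash
python3 - <<'E'
from h import *
from workcell import r
r.move_gripper(.085); r.wait(.3)
p=r.read_tcp_pos(); print(p)
r.movel([p[0],p[1],.17],speed=.1); r.movel([p[0],p[1],.29],speed=.2)
r.movep([.435,.05,.29],TR(1.205)); print(np.round(r.read_q(),2),r.read_clock())
snap(r,"wrist","w9");snap(r,"side","s9")
E
```

```text
[0.43292564 0.04968811 0.09996795]
[-0.28  0.05  0.13  1.68 -0.01  1.41  1.06] 16.3083
```

View pics/w9.png

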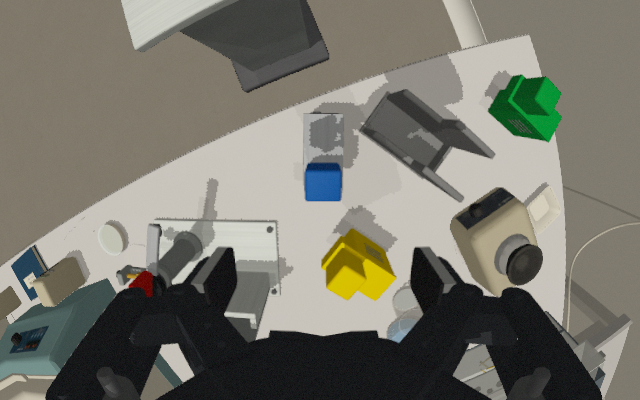

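```bash
python3 - <<'E'
from h import *
from gfit import corr
c,im=load("w9");g=np.load("glob.npy")
b=cv2.resize(im[100:215,280:370],None,fx=5,fy=5,interpolation=cv2.INTER_CUBIC)
draw(b,c,[.433,.05,-.3655],MOD,True,5,(280,100));draw(b,corr(c,g[:6]),[.433,.05,-.3655],MOD,True,5,(280,100),(0,255,0))
cv2.imwrite("pics/w9c.png",b)
E
```

```text
(no output)
```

View pics/w9c.png

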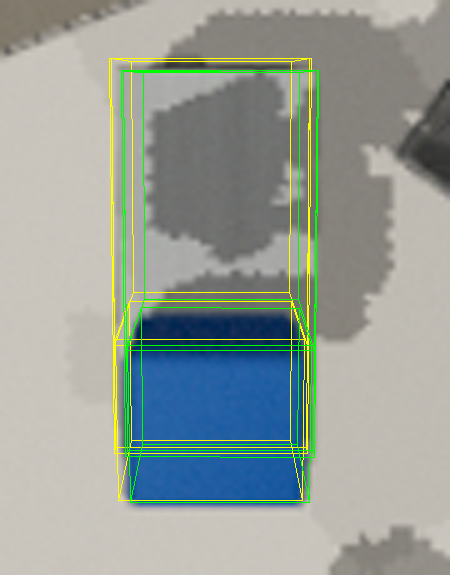

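```bash
python3 - <<'E'
from h import *
from workcell import r
D=[.4335,.0500]
print(r.movel([*D,.17],speed=.2,threshold=12),r.movel([*D,.101],speed=.08,threshold=10),r.read_tcp_pos())
r.move_gripper(0,45); print(r.read_grip_width(),r.read_tcp_pos(),r.read_contact_force())
r.movel([*D,.25],speed=.15); print(r.read_grip_width(),r.read_contact_force())
r.movep([.5484,-.1223,.255],TR(-.3655+np.pi/2)); print(np.round(r.read_q(),2),r.read_tcp_pos(),r.read_clock(),r.read_contact_force())
snap(r,"wrist","w10");snap(r,"side","s10");snap(r,"scene","c10")
E
python3 -c "
import cv2
a=[cv2.resize(cv2.imread(f'pics/{i}.png')[100:300,200:400],None,fx=2,fy=2) for i in('s10','c10')]
cv2.imwrite('pics/sc10.png',cv2.hconcat(a))"
```

```text
False False [0.43405267 0.05007875 0.10150348]
0.03568399588443342 [0.43399324 0.04991473 0.10134234] [ 0.22372599 -0.51293579  2.23639863]
0.03514655380841902 [-0.49757003 -0.28884919 -4.01667592]
[-0.05  0.33  0.32  1.45 -0.11  1.38  1.48] [ 0.54804199 -0.12128296  0.25392886] 20.6583 [ 0.63831294  0.6138636  -4.4095935 ]
```

View pics/w10.png

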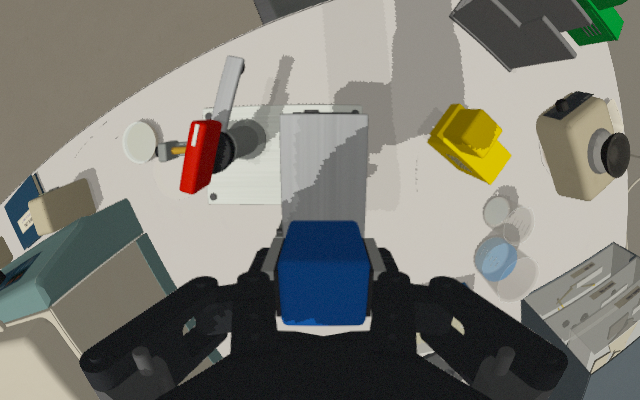

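View pics/sc10.png

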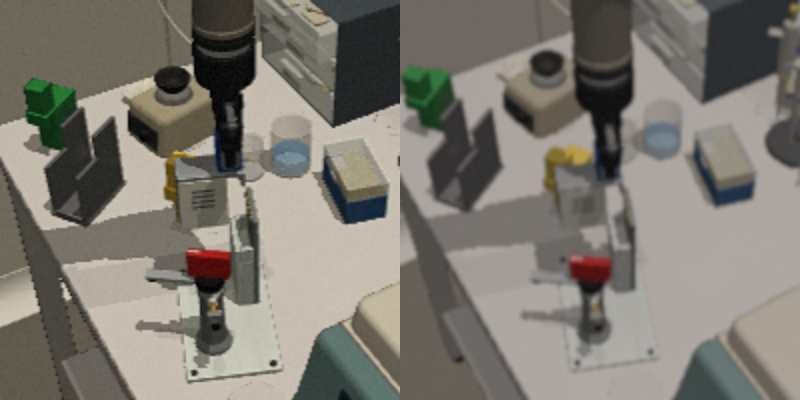

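```bash
python3 - <<'E'
from h import *
from gfit import corr
c,im=load("w10");g=np.load("glob.npy");c=corr(c,g[:6])
s=3.6;o=(170,40)
b=cv2.resize(im[40:205,170:390],None,fx=s,fy=s,interpolation=cv2.INTER_CUBIC)
draw(b,c,g[9:12],RAIL[:1],True,s,o)
ax=place(g[9:12],[-.043,-.095,0])[0]
draw(b,c,[ax[0],ax[1],g[12]],[box(-28,28,-7,7,144,183),box(0,85,-8,8,130,138)],True,s,o,(0,255,0))
dz=.2539-.1013
M=[m+[0,0,dz*1e3] for m in MOD]
draw(b,c,[.5475,-.1214,-.3655],M,True,s,o,(255,0,255))
cv2.imwrite("pics/w10c.png",b)
E
```

```text
(no output)
```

View pics/w10c.png

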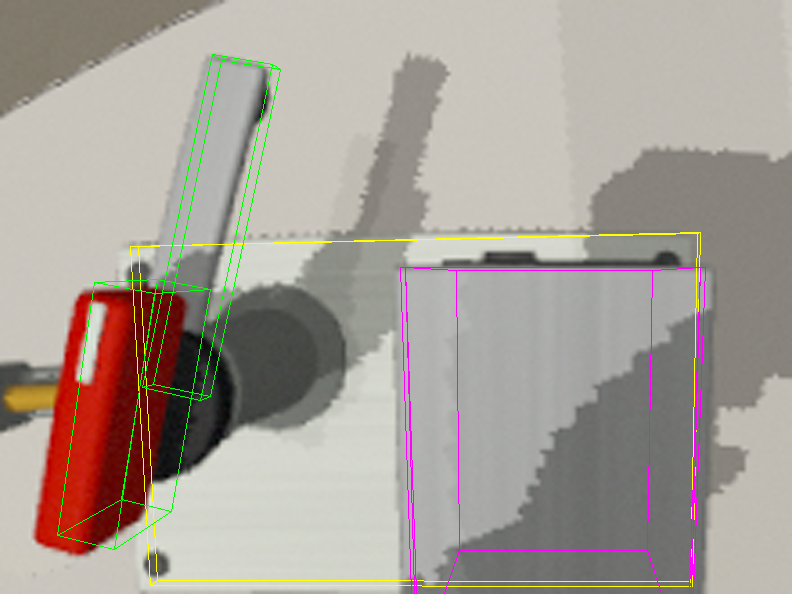

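```bash
python3 - <<'E'
from h import *
c,im=load("w10")
cv2.imwrite("pics/w10d.png",cv2.resize(im[90:220,170:290],None,fx=4.6,fy=4.6,interpolation=cv2.INTER_CUBIC))
cv2.imwrite("pics/w10e.png",cv2.resize(im[90:220,270:390],None,fx=4.6,fy=4.6,interpolation=cv2.INTER_CUBIC))
E
```

```text
(no output)
```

View pics/w10d.png

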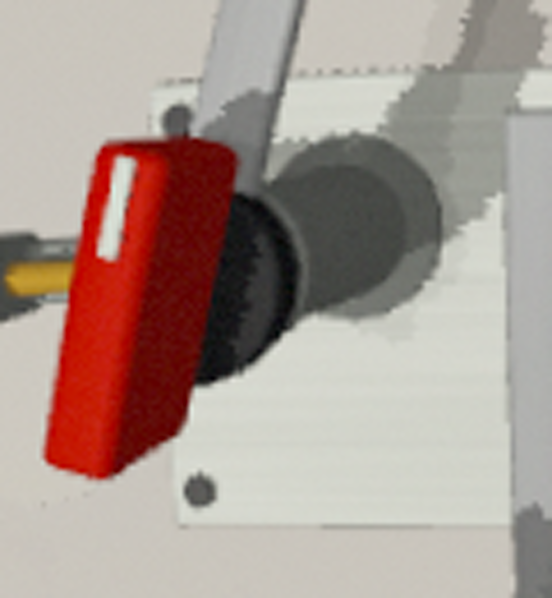

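View pics/w10e.png

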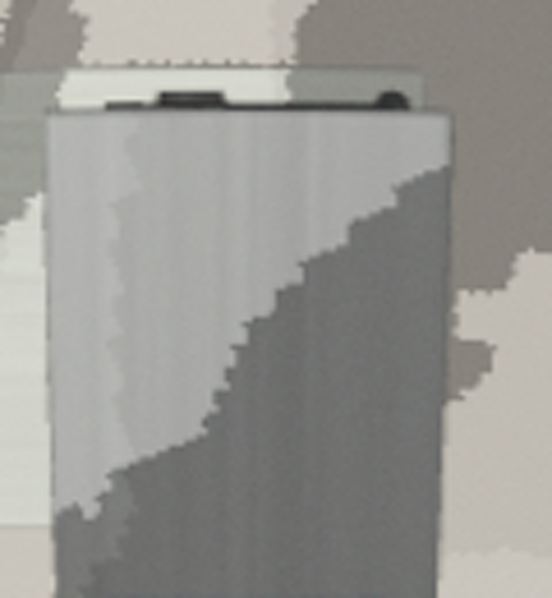

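```bash
cat > g2.py <<'E'
from h import *
from gfit import corr
c1,_=load("w1");c2,_=load("w2");c3,_=load("w10")
Pd=[(33,33,142),(33,25,142),(-25,25,142),(-25,-25,142),(-25,-33,142),(33,-33,142),(33,-25,142),(-79,-33,99),(-79,25,99)]
pd=np.array([(593,172),(593,203),(325,198),(320,437),(320,468),(578,470),(580,440),(97,414),(94,180)])/5+(260,110)
s=3.5;o=np.array((220,85.))
Pr=[(-86,52,8),(44,52,8),(44,-156,8),(33,36,171),(33,-36,171),(25,-36,171),(0,-36,120),(8,-36,120)]
pr=np.array([(240,37),(531,83),(443,519),(562,115),(515,351),(490,345),(410,303),(433,306)])/s+o
Kn=[(28,7,183),(-28,-7,183),(-28,7,183)]
kn=np.array([(155,485),(331,505),(316,557)])/s+o
P3=[(-86,-156,8),(44,-156,8),(-86,52,8)];p3=np.array([(203.3,109.1),(209.1,204.1),(362.4,104.6)])
K3=[(28,7,183),(28,-7,183),(-28,7,183),(-28,-7,183)];k3=np.array([(100,148),(157,143),(45,462),(107,478)])/4.6+(170,90)
dz=253.93-101.3
M3=[(-70,-22,91+dz),(-70,22,91+dz),(-16,-18,141+dz),(-16,18,141+dz)];m3=np.array([(280.4,113.9),(368.3,114.6),(286.5,222),(359.5,222)])
def f(x,w=True):
    d=x[:6]; a=corr(c1,d);b=corr(c2,d);c=corr(c3,d)
    ax=place(x[9:12],[-.043,-.095,0])[0];kp=[ax[0],ax[1],x[12]]
    yaw=-.3655+x[15]
    m=np.array([.54804,-.12128])+x[13]*np.array([np.cos(yaw),np.sin(yaw)])+x[14]*np.array([-np.sin(yaw),np.cos(yaw)])
    q=lambda cam,v,P,p: proj(cam,place(v,np.array(P)/1e3),1)-p
    res=[q(a,x[6:9],Pd,pd),q(b,x[9:12],Pr,pr),q(b,kp,Kn,kn),q(c,x[9:12],P3,p3),q(c,kp,K3,k3),q(c,[*m,yaw],M3,m3)]
    if not w: return res
    return np.r_[np.concatenate(res).ravel()/.6,x[:3]/.003,x[3:6]/.006,x[13]/.003,x[14]/.0005,x[15]/.01]
x0=np.r_[np.load("glob.npy"),0,0,0]
x=least_squares(f,x0,loss="soft_l1").x
print("corr",np.round(x[:6],4),"\ndock",x[6:9],"\nrail",x[9:12],"knob yaw",x[12],"axis",place(x[9:12],[-.043,-.095,0])[0],"\nmod off",x[13:])
for n,R in zip("dock rail knob rail3 knob3 mod3".split(),f(x,False)): print(n,np.round(R,1).tolist())
np.save("g2.npy",x)
E
python3 g2.py
```

```text
corr [ 0.0035 -0.0045  0.0112  0.0035  0.0058  0.0042] 
dock [0.46073945 0.18696457 0.59870557] 
rail [ 0.5511238  -0.12664692 -0.35700445] knob yaw 2.520342040930486 axis [ 0.47763547 -0.2006298   0.        ] 
mod off [-0.00838774  0.00041651 -0.02558199]
dock [[-0.1, 0.7], [-0.4, 1.8], [-0.1, 1.3], [0.1, -1.6], [-0.1, -0.8], [-0.3, -0.4], [-0.2, -1.2], [1.8, -0.2], [1.9, 0.6]]
rail [[0.0, -0.2], [-0.7, 0.4], [0.6, -0.1], [0.1, 0.8], [0.8, -0.5], [0.7, -0.0], [-0.9, -0.3], [-1.1, -0.1]]
knob [[-1.0, 0.1], [1.1, 3.9], [0.1, -0.2]]
rail3 [[-0.7, 1.2], [-0.2, -0.8], [-3.5, 0.5]]
knob3 [[-0.6, -1.1], [3.0, 3.5], [0.3, -1.0], [2.0, -0.3]]
mod3 [[0.4, -20.7], [-4.2, -19.1], [-13.9, 0.7], [3.4, 3.4]]
```

```bash
python3 - <<'E'
from h import *
c,im=load("w10")
cv2.imwrite("pics/w10f.png",cv2.resize(im[210:335,255:390],None,fx=4.4,fy=4.4,interpolation=cv2.INTER_CUBIC))
E
```

```text
(no output)
```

View pics/w10f.png

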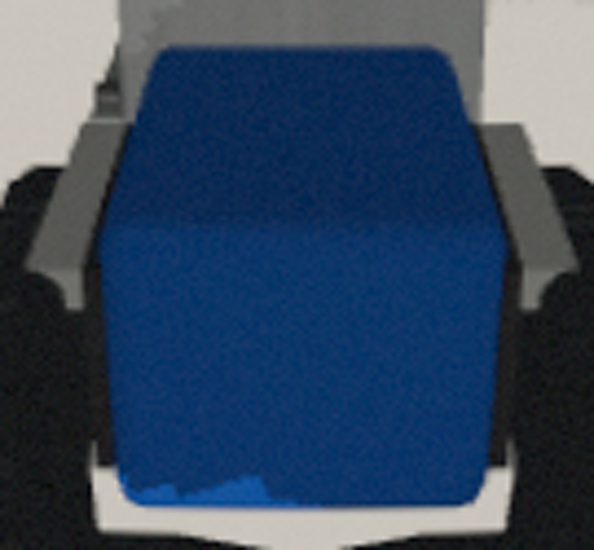

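```bash
python3 - <<'E'
s=open("g2.py").read()
a=s.index("M3=[");b=s.index("def f(")
s=s[:a]+"""M3=[(-70,-22,91+dz),(-70,22,91+dz),(-16,-18,91+dz),(-16,18,91+dz),(-16,-18,141+dz),(-16,18,141+dz),(16,-18,141+dz),(16,18,141+dz)]
m3=np.r_[np.array([(280.4,113.9),(368.3,114.6)]),np.array([(150,46),(452,46),(100,235),(507,235),(120,507),(487,507)])/4.4+(255,210)]
"""+s[b:]
open("g2.py","w").write(s)
E
python3 g2.py
```

```text
corr [ 0.0012 -0.0016  0.0035  0.0029  0.0041 -0.0002] 
dock [0.45770371 0.18734829 0.59646277] 
rail [ 0.55024273 -0.12442891 -0.3664462 ] knob yaw 2.5303797418174767 axis [ 0.47605916 -0.19771464  0.        ] 
mod off [ 0.00360072  0.00149141 -0.00199735]
dock [[0.5, -0.2], [0.2, 1.1], [-0.9, 0.7], [-0.6, -1.1], [-0.7, -0.2], [0.3, 0.2], [0.4, -0.8], [0.2, 0.2], [0.1, 0.0]]
rail [[-0.6, -1.9], [0.0, -0.5], [0.2, 0.8], [1.8, -0.4], [1.8, -0.1], [1.5, 0.3], [-0.8, -0.4], [-0.9, -0.1]]
knob [[-2.9, 1.4], [0.6, 4.8], [-0.3, 1.0]]
rail3 [[-0.8, -0.5], [-0.6, -0.5], [0.0, -0.2]]
knob3 [[-1.2, -3.2], [3.2, 1.3], [0.2, -0.1], [2.5, 0.5]]
mod3 [[0.2, 3.9], [-0.5, 3.4], [1.4, -0.8], [-0.4, -0.7], [-0.1, -1.8], [0.1, -1.6], [0.1, 0.8], [-0.5, 0.9]]
```

```bash
python3 - <<'E'
from h import *
from workcell import r
r.movel([.5479,-.1248,.253],TR(-.3655+np.pi/2),speed=.1); print(r.read_contact_force())
print(r.movel([.5479,-.1248,.164],speed=.12,threshold=8)); print(r.read_tcp_pos(),r.read_contact_force(),r.read_clock())
snap(r,"side","s11");snap(r,"scene","c11");snap(r,"wrist","w11")
E
python3 -c "
import cv2
a=[cv2.resize(cv2.imread(f'pics/{i}.png')[140:280,y:y+100],None,fx=4,fy=4,interpolation=cv2.INTER_CUBIC) for i,y in(('s11',265),('c11',255))]
cv2.imwrite('pics/sc11.png',cv2.hconcat(a))"
```

```text
[-0.13047074  0.13664394 -3.45377942]
False
[ 0.54868254 -0.12505743  0.16491459] [ 0.01914204  0.37326604 -3.33499411] 21.95
```

View pics/sc11.png

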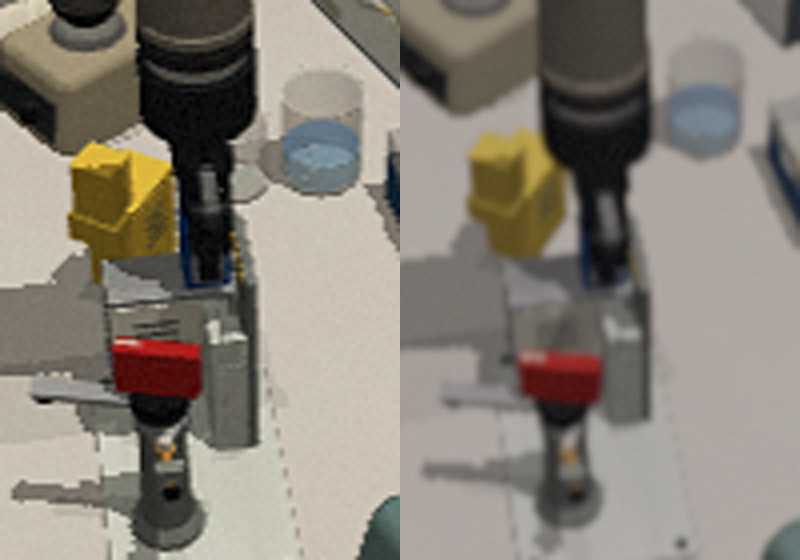

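View pics/w11.png

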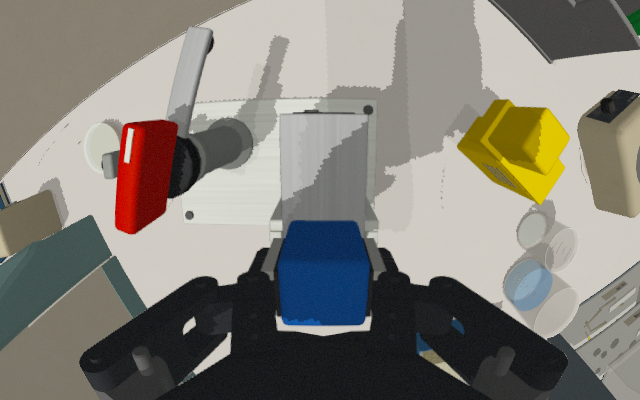

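```bash
python3 - <<'E'
from h import *
from workcell import r
p=[.5479,-.1248]
print(r.movel([*p,.143],speed=.05,threshold=5),r.read_tcp_pos(),r.read_contact_force())
if r.read_tcp_pos()[2]<.146:
    print(r.movel([*p,.133],speed=.025,threshold=4),r.read_tcp_pos(),r.read_contact_force(),r.read_clock())
snap(r,"side","s12");snap(r,"wrist","w12")
E
python3 -c "
import cv2
a=[cv2.resize(cv2.imread(f'pics/{i}.png')[y:y+140,x:x+100],None,fx=4,fy=4,interpolation=cv2.INTER_CUBIC) for i,x,y in(('s12',265,140),('w12',270,90))]
cv2.imwrite('pics/sc12.png',cv2.hconcat(a))"
```

```text
False [ 0.54771498 -0.12474273  0.14260144] [ 0.27770644  0.10530415 -2.88245549]
True [ 0.54851239 -0.12497312  0.13636991] [-0.70774212 -0.17843226  6.17487121] 23.0167
```

View pics/sc12.png

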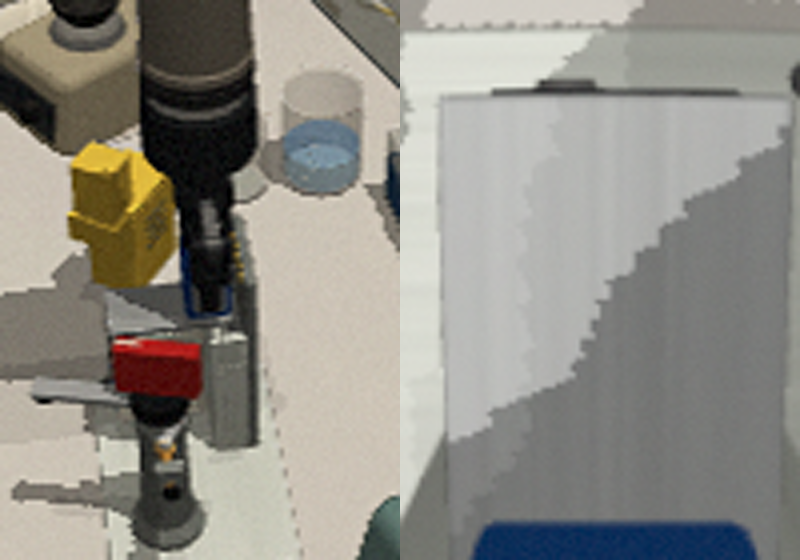

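```bash
python3 - <<'E'
from h import *
from workcell import r
r.move_gripper(.07); r.wait(.4); p=r.read_tcp_pos(); print(p,r.read_contact_force())
snap(r,"wrist","w13")
r.movel([p[0],p[1],.21],speed=.1);r.movel([p[0],p[1],.29],speed=.2); r.wait(.2)
snap(r,"wrist","w14");snap(r,"side","s14");print(r.read_clock())
E
python3 -c "
import cv2
a=[cv2.resize(cv2.imread(f'pics/{i}.png')[y:y+140,x:x+100],None,fx=4,fy=4,interpolation=cv2.INTER_CUBIC) for i,x,y in(('s14',265,140),('w14',270,90))]
cv2.imwrite('pics/sc14.png',cv2.hconcat(a))"
```

```text
[ 0.54676068 -0.12451112  0.13427559] [ 0.00141018 -0.39229981  0.16538205]
25.7583
```

View pics/sc14.png

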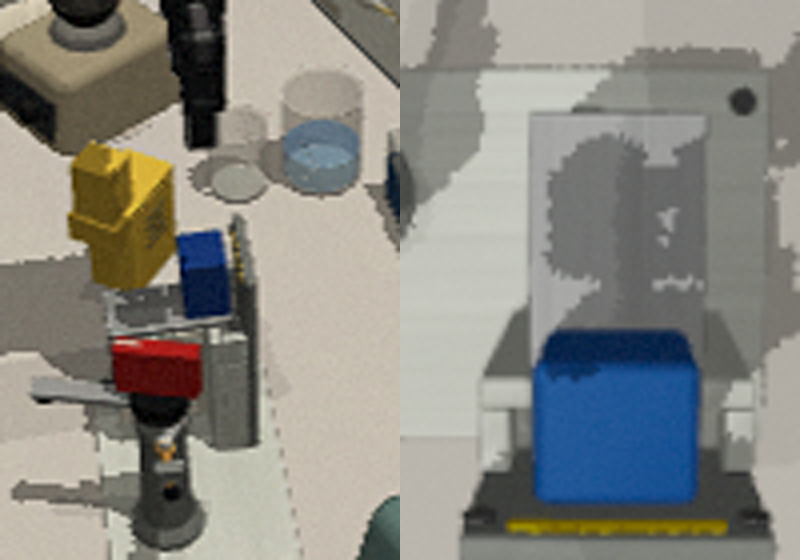

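View pics/w14.png

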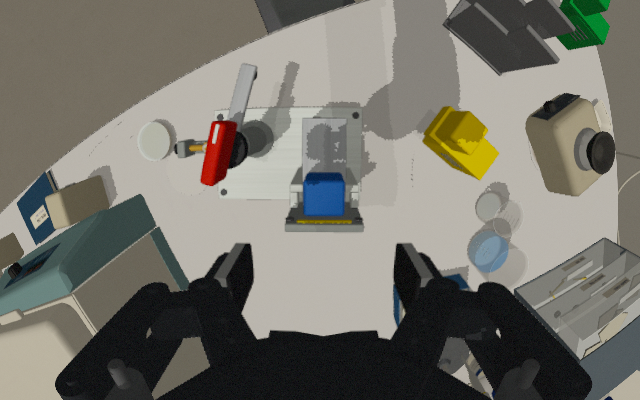

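```bash
python3 - <<'E'
from h import *
from gfit import corr
from scipy.optimize import least_squares
x=np.load("g2.npy")
c2,_=load("w2");c3,_=load("w10")
obs=[(saved("side"),0,(306.4,252)),(saved("scene"),0,(297.6,253.5)),(corr(c2,x[:6]),1,(288.5,243)),(corr(c3,x[:6]),1,(179,150))]
for sel in([0,1,2,3],[2,3],[0,2]):
    f=lambda P:np.concatenate([(proj(obs[i][0],P,obs[i][1])[0]-obs[i][2]) for i in sel])
    s=least_squares(f,[.47,-.22,.1]);print(s.x,np.round(s.fun,1))
c,im=load("w14")
cv2.imwrite("pics/w14c.png",cv2.resize(im[50:220,130:380],None,fx=3.2,fy=3.2,interpolation=cv2.INTER_CUBIC))
E
```

```text
[ 0.46139944 -0.23477365  0.12698402] [-0.3  0.6 -0.4 -0.5  0.1 -0.3 -0.3  0.2]
[ 0.460915   -0.23590424  0.12441388] [ 0.1 -0.3 -0.2 -0.1]
[ 0.46174938 -0.23450982  0.12889689] [-0.3  0.   0.1  0. ]
```

View pics/w14c.png

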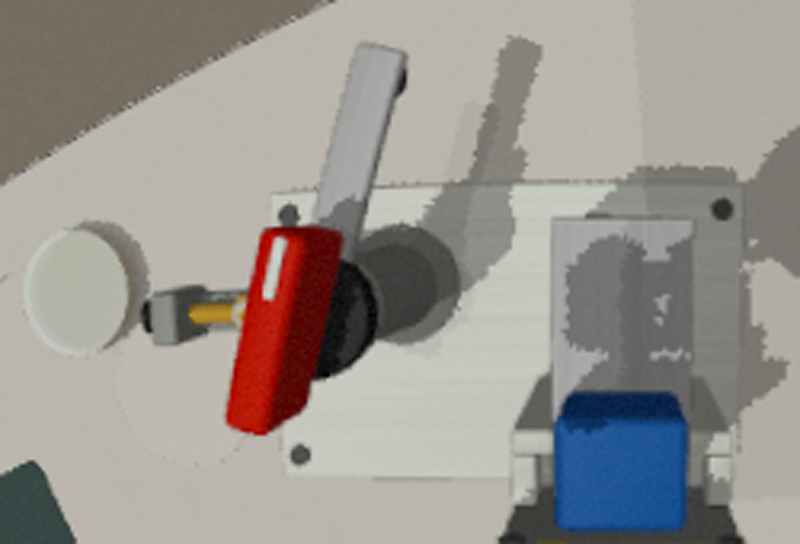

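```bash
python3 - <<'E'
from h import *
from gfit import corr
x=np.load("g2.npy")
c,im=load("w14")
K3=[(28,7,183),(28,-7,183),(-28,7,183),(-28,-7,183)];k=np.array([(261,229),(300,230),(226,424),(267,434)])/3.2+(130,50)
for cc in(c,corr(c,x[:6])):
    v,e=fit([(cc,1,K3,k)],[.476,-.198,2.53]);print(v,np.round(e,1).tolist())
# module in bay & panel
P=[(25,-36,171),(33,36,171),(-86,52,8),(-86,-156,8),(44,-156,8)]
E
cat >> /dev/null; python3 - <<'E'
from h import *
from workcell import r
r.movep([.4755,-.1975,.28],TR(.96)); r.move_gripper(.05); print(np.round(r.read_q(),2),r.read_clock()); snap(r,"wrist","w15")
E
```

```text
[ 0.47575804 -0.19703058  2.53453496] [[-1.4, -2.8], [1.8, 0.0], [-1.1, 0.4], [0.7, 0.8]]
[ 0.47553215 -0.19845691  2.54208119] [[-1.7, -2.1], [1.2, 0.5], [-0.8, 0.1], [0.8, 0.4]]
[ 0.03  0.22  0.41  1.53 -0.09  1.41  1.4 ] 26.5833
```

View pics/w15.png

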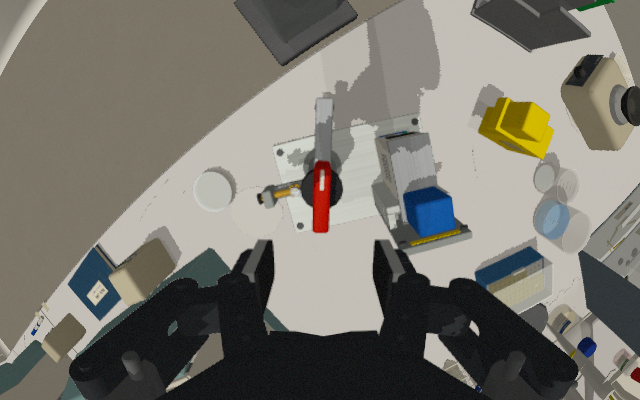

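```bash
python3 - <<'E'
from h import *
from workcell import r
A=[.4756,-.1977]
print(r.movel([*A,.2],speed=.15,threshold=10),r.movel([*A,.152],TR(.965),speed=.08,threshold=8),r.read_tcp_pos(),r.read_contact_force())
r.move_gripper(0,60); print(r.read_grip_width(),r.read_contact_force(),r.read_wrist_torque())
q0=np.array(r.read_q())
for a in (.35,.7,1.0,1.2,1.29):
    q=q0.copy();q[6]-=a; r.goto_joints(q)
    print(a,np.round(r.read_contact_force(),1),np.round(r.read_wrist_torque(),2),np.round(r.read_q()[6]-q0[6],3),r.read_grip_width(),r.read_clock())
snap(r,"side","s16");snap(r,"wrist","w16")
E
python3 -c "
import cv2
a=[cv2.resize(cv2.imread(f'pics/{i}.png')[y:y+140,x:x+100],None,fx=4,fy=4,interpolation=cv2.INTER_CUBIC) for i,x,y in(('s16',265,140),('w16',320,140))]
cv2.imwrite('pics/sc16.png',cv2.hconcat(a))"
```

```text
False False [ 0.4759931  -0.19793777  0.15242117] [-0.10470064 -0.1627997  -0.65394756]
0.0131926877537567 [-1.43706309  0.42690079  3.87299447] [-0.0444825   0.23919612 -0.64594048]
0.35 [-1.5 -0.9  1. ] [-0.13  0.19  0.14] -0.347 0.012933230283320796 28.9167
0.7 [-1.7 -0.5  3. ] [-0.13  0.24  0.03] -0.696 0.01331364923363123 29.3417
1.0 [-2.7 -0.8  2.8] [-0.14  0.42  0.  ] -0.996 0.013304088816010156 29.7333
1.2 [-2.9 -0.3  3.8] [-0.13  0.73 -0.12] -1.195 0.013364933328375088 30.0417
1.29 [-3.6 -1.   3.4] [-0.16  0.82 -0.15] -1.285 0.013122383608403659 30.2917
```

View pics/sc16.png

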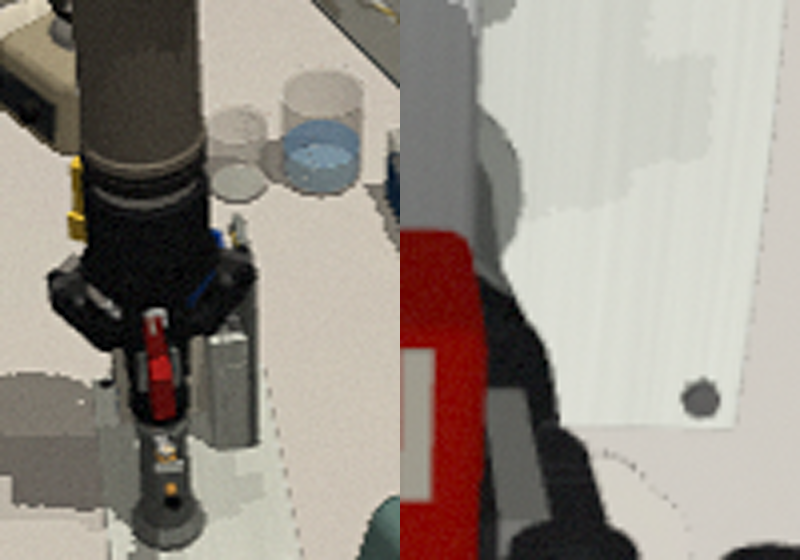

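View pics/w16.png

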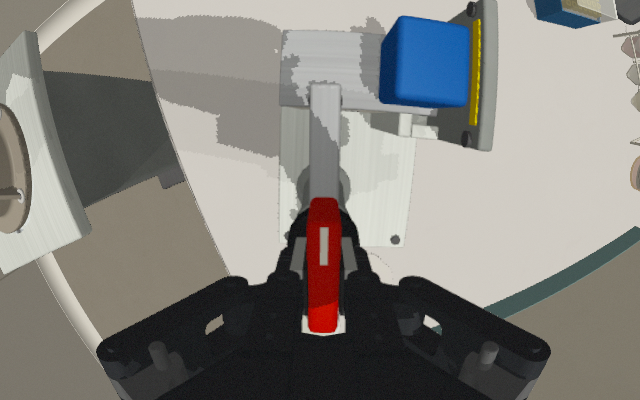

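```bash
python3 - <<'E'
from h import *
from workcell import r
r.move_gripper(.05); r.wait(.3)
p=r.read_tcp_pos(); r.movel([p[0],p[1],.22],speed=.1); r.movel([p[0],p[1],.30],speed=.2)
r.wait(.2); snap(r,"wrist","w17");snap(r,"side","s17");snap(r,"scene","c17"); print(r.read_clock(),r.read_contact_force())
E
```

```text
32.8583 [-0.12963332  0.30643622  0.23249049]
```

View pics/w17.png

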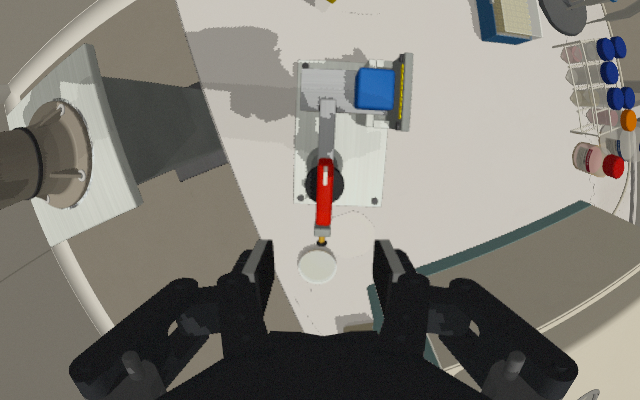

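View pics/s17.png

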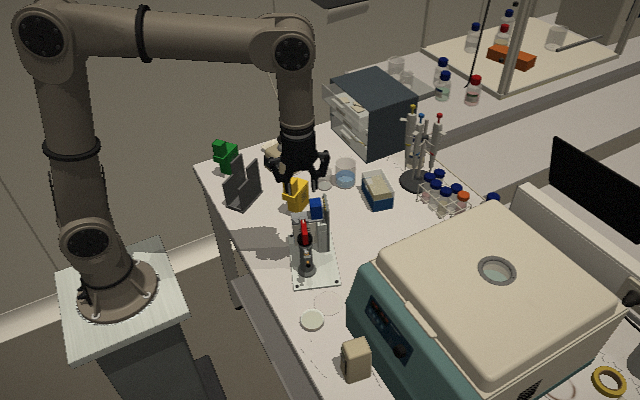

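```bash
python3 - <<'E'
from h import *
from gfit import corr
x=np.load("g2.npy");c,im=load("w17");cc=corr(c,x[:6])
s=4.5;o=(285,45);b=cv2.resize(im[45:245,285:425],None,fx=3,fy=3,interpolation=cv2.INTER_CUBIC);s=3
draw(b,cc,x[9:12],RAIL[:3]+[m+[0,0,35] for m in MOD],True,s,o)
yaw=x[9+2]+np.pi/2;ax=place(x[9:12],[-.043,-.095,0])[0]
draw(b,cc,[ax[0],ax[1],2.535-1.3],[box(-28,28,-7,7,144,183),box(0,85,-8,8,130,138)],True,s,o,(0,255,0))
cv2.imwrite("pics/w17c.png",b)
a=cv2.absdiff(cv2.imread("pics/s17.png"),cv2.imread("pics/side0.png")).max(2)
for n,(u,v) in dict(beaker=(345,173),smallb=(324,178),tip=(377,190),dish=(312,320),timer=(356,360)).items(): print(n,(a[v-14:v+14,u-14:u+14]>40).mean())
E
```

```text
beaker 0.0
smallb 0.375
tip 0.0
dish 0.0
timer 0.0
```

View pics/w17c.png

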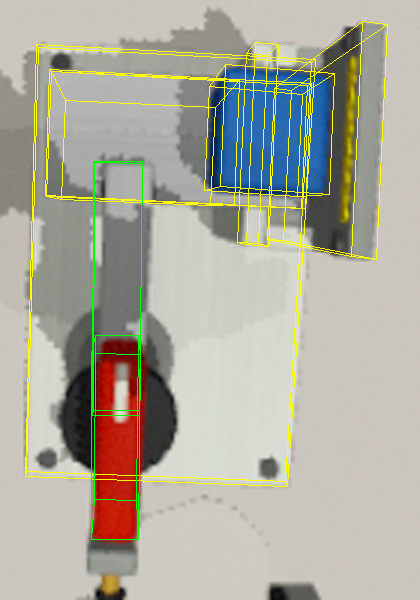

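```bash
python3 - <<'E'
from workcell import r
r.sign_off(); print(r.read_clock())
E
```

```text
the job is handed in; nothing more can be done
the job is handed in; nothing more can be done
```

I finished the task and handed it in at about 33 s on the robot's clock. No verdict was reported.

- **Module:** I lifted it from the dock by the front and back faces of the block and stood it on open bench. I let it go there and took it again by the left and right sides. It then went over the lip into the bay, where contact came at TCP height 0.1364 m against 0.136 m expected. After I let go, it hung upright and centred.
- **Clamp:** I turned the knob about 1.29 rad clockwise. With the gripper open and clear, the bar and arm still lie where they should at 1.3 rad, with the arm over the module's plate.
- **Last checks:** The wrist picture agreed with the module being home and upright. In the side picture the spots of the beaker, tip box, timer and dish were unchanged, and the robot was touching nothing.
- **Disagreements:**
  - The wrist camera's stated pose was a few millimetres off from the given sizes. I fitted a correction (about 4 mm in all), and a few knob and module points still missed by 3–5 pixels in that fit.
  - The knob starts about 0.24 rad off the bay's -x direction, and its click at 1.3 rad brings it parallel to +y.
  - The picture check flagged a change at the small glass near the yellow look-alike. The gripper was in front of it, so I took that as the cause and did not check further.

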